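Carving block round the bend and locked in

ROBOT

A 6-joint arm with a two-finger parallel gripper is mounted at the origin on the work surface. World frame = base frame: x ahead of the robot, y to its left, z up, the work surface at z = 0. Lengths are in mm, angles in degrees, forces in N, time in s.
With the tool pointing down it reaches from about 325 to 850 mm from the base axis. Payload 15.5 kg.
Tool frame: the origin (TCP) lies between the finger pads; the fingertips stand 17 mm ahead of it and the grasp point (between the pads) lies 2 mm behind it; z points along the fingers, y is the line along which they close (so a half turn about z gives the same grasp; the last joint's range is limited). The gripper opens to 91 mm and grips with 3 to 60 N. Pads are 32 mm wide; open, the fingers measure 118 mm over their backs; the gripper's body (76 mm by 178 mm) begins 60 mm behind the grasp point.
Start: joints at [69.299, 28.281, 77.091, -0, 74.628, -5.472], TCP at [164.171, 603.054, 230.915] pointing down, gripper open.
Joint ranges: [-166.48, 166.48], [-47.26, 123.95], [12.59, 153.08], [-70.14, 250.14], [6.76, 159.57], [-176.63, 176.63]. Speed limits (degrees/s): [108.29, 108.29, 147.25, 172.46, 172.46, 172.46].

INTERFACE

Orientations are given as a 3x3 rotation matrix whose columns are the frame's x, y, z axes.
In Python, from plant import robot gives the robot as it stands.
- The arm moves only by the tool servo_tool, never from a script. Its argument "series" is a list of rows, each an object of numbers: "wx", "wy", "wz": the turn, a rotation vector about the tool's x, y, z in degrees; "dx", "dy", "dz": the shift along the tool's x, y, z in mm; "claw": the opening, from -1 (shut) to 1 (fully open). A call has 1 to 12 rows; each row is the pose to reach, as a shift and turn from the pose commanded when the call began, along the tool's axes at that moment; what a row does not reach only later rows make up. A row lasts 1/8 s, in which the tool goes at most 62.5 mm and 10.7 degrees, less where a joint would pass 70% of its speed; a pose out of reach is approached as far as the arm can. A call with a gripper value outside its range is refused whole. The fingers move at their own pace and stop on an object; "newtons" is the grip in N (left out, the last holds). Time passes only in rows, so rows that repeat a pose let the fingers close. It gives the time, the measured TCP pose, the force, the opening and the grip force at its end, in the units of the state.
- robot.sense(): the state, without advancing time (a new reading comes with each control period).
- robot.camera(name): name is "side" or "top" or "wrist"; returns the picture (480x640x3 uint8, blue, green, red); there is no depth.
- robot.camera_params(name): a dict with "fx", "fy", "cx", "cy" (pixels), "D" ([k1, k2, p1, p2, k3] as OpenCV has them; the pictures are not rectified), "R" (3x3) and "t" (3): a world point X has camera coordinates R X + t. Camera axes: x right, y down, z forward; pixel columns grow to the right and rows downward; lengths in mm; the calibration is good to about 2 mm. A picture is of the moment at which its call begins: read the wrist's pose just before it. camera_params takes no time and is no camera call; for the wrist camera it gives the pose at the moment of the call.
- robot.finish_job(): hands the job in; it is judged then, once.
The state is a dict: "time": time; "joint_positions": joint angles; "joint_vel": joint speeds; "joint_torque": joint torques, N m; "tool_pos": TCP position; "eef_rot": TCP orientation; "contact_force": force on the tool from outside, world axes, zero at the start; "moment": the same for the moment, N m; "grip_width": finger opening in mm; "gripper_force": force on a finger pad.
Only numpy, scipy, OpenCV 4.12 (cv2) and the standard library are available. Lean on these libraries where they do the work, as an engineer would, in place of code of your own. Each camera call takes 0.05 s, during which the arm holds its last target. There are 200 camera calls.

TASK

Push the wooden carrier along its track on the plywood jig, round the bend and fully home against the end stop, keeping it down on the board all the way. Then swing the flat stop arm fully shut across the track behind it, and last of all run the T-bar lock nut above the arm's pivot clockwise until it is tight. Leave the jars and tools on the bench where they are.

Things in the scene. Friction and masses are not known exactly. Their poses are not given: they have to be found in the camera images.
- jig: Fixed plywood board, 375 x 460 x 12 mm, with a bent track of two aluminium rails, 12 mm wide, tops 34 mm above the bench, channel 96 mm wide. Origin on the bench; +x towards the end stop, +y left. The board spans x -175..200, y -230..230 mm. Track centre line: first straight at x = -100 mm from the open end, y = -225, to y = -10; then a right-hand quarter bend; then along y = 90 mm from x = 0.
- bend_centre (a point): centre of the bend's arc, jig (0, -10) mm, on the board's top face; the track's centre line bends round it at 100 mm radius, from heading along the jig's +y to heading along +x; axes as the jig
- carrier_mid (a point): centre, half-way up, of the loose wooden carrier with a grey block fixed on top: 120 mm long (its x axis, along the track), 88 mm wide (too wide to grasp), 52 mm high, ends half-round in plan, 0.3 to 0.65 kg. Wood 38 mm high, the grey block (86 x 58 mm) 14 mm more. It stands on the board in the first straight, slides easily (waxed), with 8 mm play between the rails and turns with the bend.
- home (a point): where carrier_mid is when the carrier is home, touching the end stop: jig (90, 90) mm, 38 mm above the bench; +x is the direction of travel there. The end stop is a steel block across the track, near face at jig x = 150 mm, top 46 mm above the bench.
- pivot (a point): axis of the stop arm and of the lock nut (one vertical stud, left of the second straight): jig (18, 178) mm, at the height of the arm's top face, 52 mm above the bench. The stud's top is 94 mm above the bench.
- stop_arm (a joint): angle of the flat steel stop arm about the pivot, rad: 0 = shut (hard stop), along the jig's -y across the track, 3 mm behind a carrier that is home; grows clockwise from above: at 1.57 it points along the jig's -x; at most 2.5. Starts open, stays put, needs about 1 N at its pin. 18 mm wide, reaches 150 mm from the pivot, lies 40 to 52 mm above the bench, over the rails, below the carrier's top.
- stop_pin (a point): centre of the upright black pin on the arm, 140 mm from the pivot: 18 mm diameter, 38 mm tall, from 52 to 90 mm above the bench; this point is at 71 mm. The arm can be pushed by it.
- lock_nut (a joint): how far the T-bar nut on the stud has been run down, rad, growing clockwise seen from above: 2.6 = tight (hard stop), with its bar parallel to the jig's y axis; it starts loose. It stays where it is left and needs about 2 N near the bar's end. It sinks 8 mm per turn.
- nut_end (a point): a point on the axis of the nut's level round T-bar, near one end, 45 mm from the pivot axis (the bar is symmetrical: 104 mm long, 14 mm thick, across the top of the nut). The bar's axis is 70.5 mm above the bench when tight and up to 3.3 mm more when loose. The nut body below is 37 mm wide.
- ink_jar: bystander: jar 60 mm across, 65 mm tall, standing on the board inside the bend; origin under its centre
- screwdriver: bystander: 160 mm screwdriver lying on the board inside the bend, to the right; origin at its underside
- glue_pot: bystander: small pot 42 mm across, 55 mm tall, on the board at the far left corner, origin under its centre
- paint_tin: bystander: tin 90 mm across, 100 mm tall, on the bench left of the jig, origin under its centre
- hammer: bystander: 260 mm hammer lying on the bench right of the jig
- brayer: bystander: dark wooden turned stamp, 52 mm across, 125 mm tall, on the bench at the far left, origin under its centre
- brush_cup: bystander: steel cup 76 mm across, 90 mm tall, on the bench at the far right, origin under its centre

How it is judged (in metres and radians):
On the way, in this order (a step that is already met when the one before it is completed fails the run):
1. the carrier, on the board, has left the first straight and is in the bend (y of carrier_mid in the frame of jig above 0.03 m and x of carrier_mid in the frame of jig below 0 m and z of carrier_mid in the frame of jig below 0.043 m), for 0.05 s.
2. the carrier is home against the end stop (x of carrier_mid in the frame of home above -0.006 m and horizontal distance between carrier_mid and home below 0.009 m), for 0.2 s.
3. the stop arm is shut behind the carrier (value of joint stop_arm below 0.07 rad and horizontal distance between carrier_mid and home below 0.009 m), for 0.2 s.
4. the lock nut is run down tight (value of joint lock_nut above 2.48 rad), for 0.2 s.
At the end, for the whole second after the job is handed in: The carrier lies flat and at rest on the board within 6 mm of touching the end stop (9 mm in plan), the stop arm is within 0.07 rad of shut behind it and the lock nut within 0.12 rad of tight (all of step 3 and x of carrier_mid in the frame of home above -0.006 m and z of carrier_mid in the frame of home below 0.004 m and angle between carrier_mid's own z axis and vertical below 0.1 rad and linear speed of carrier below 0.02 m/s and value of joint lock_nut above 2.48 rad).
It fails at once if the carrier is lifted or tipped off the board (more than 12 mm or 0.3 rad) (z of carrier_mid in the frame of home above 0.012 m or angle between carrier_mid's own z axis and vertical above 0.3 rad).
It fails at once if a bystander is moved more than 30 mm (distance of any of ink_jar, screwdriver, glue_pot, paint_tin, hammer, brayer, brush_cup from where it was at the start of the episode above 0.03 m).
It also fails if it takes over 58 s, if anything falls off the work surface, if the arm or the gripper's body presses on something with over 40 N, if the wrist force passes 120 N, or if a joint passes its speed limit or range.

## Working session

There is one attempt and no reset: what is moved stays moved. The work goes in short steps, Python scripts to look and compute and a tool call to move; the robot and the scene stay as the last step left them, time stands still between calls to the robot, and variables do not carry over. Pictures are saved under pics/ and viewed, at most 10 in all, crops included, and the job is handed in when it is done.

Besides the shell and the picture viewer there is one more tool, called after ">>>" by a JSON object that holds its "name" and its "arguments". servo_tool: Moves the arm, as the interface text tells. Its arguments: {"type":"object","properties":{"series":{"type":"array"},"newtons":{"type":"number"}},"required":["series"]}

```bash
mkdir -p pics; python3 - <<'E'
from plant import robot
import cv2,numpy as np
s=robot.sense();print(s['time'],s['tool_pos'],s['eef_rot'],s['grip_width'])
for n in('top','side'):
    cv2.imwrite(f'pics/{n}0.png',robot.camera(n)); p=robot.camera_params(n); print(n,p)
E
```

```text
0.0 [164.04242225 602.70696137 230.3239623 ] [[-9.64879892e-01  2.62691087e-01 -4.31750985e-04]
 [ 2.62691420e-01  9.64879189e-01 -1.17031896e-03]
 [ 1.09155181e-04 -1.24263451e-03 -9.99999222e-01]] 91.20940263295657
top {'fx': 595.3777995610652, 'fy': 595.3777995610652, 'cx': 322.468115061839, 'cy': 238.6046486840839, 'D': array([0.058445, 0.      , 0.      , 0.      , 0.      ]), 'R': array([[-2.12065255e-03, -9.99997289e-01,  9.61564965e-04],
       [-9.81202445e-01,  1.89523954e-03, -1.92971943e-01],
       [ 1.92969598e-01, -1.35271634e-03, -9.81203804e-01]]), 't': array([ -35.79857099,  561.34614589, 1805.63178835])}
side {'fx': 455.8929445057278, 'fy': 455.8929445057278, 'cx': 324.98375566089777, 'cy': 240.61217918184354, 'D': array([-0.10342338,  0.        ,  0.        ,  0.        ,  0.        ]), 'R': array([[ 0.87182201, -0.48959855, -0.01482028],
       [-0.36983889, -0.63812634, -0.67528806],
       [ 0.32116284,  0.59421211, -0.73740518]]), 't': array([-521.23084449,  242.15370336,  982.84513322])}
```

View pics/top0.png

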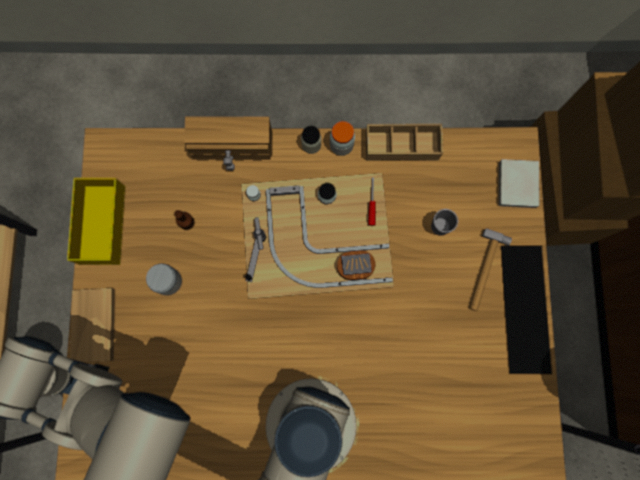

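View pics/side0.png

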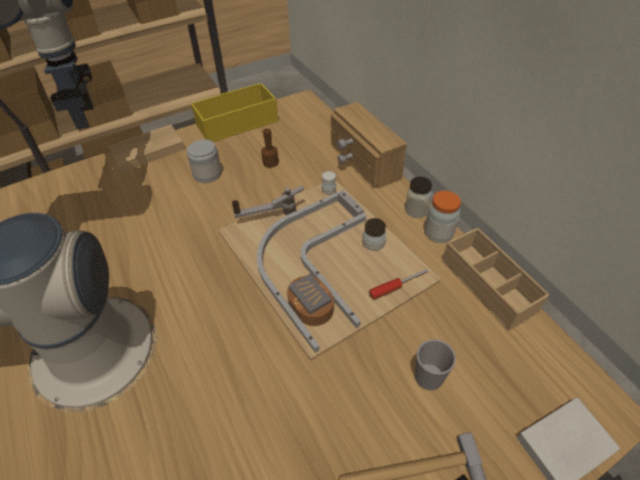

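The top view shows the jig with board corners near (242,184), (382,174), (393,285) and (249,297), the carrier near (355,265), the pivot near (260,230) and the stop pin near (250,277). In the side view the carrier is near (311,299) and the pin near (237,207). I'll zoom in to pick exact points.

```bash
cat > h.py <<'E'
import numpy as np,cv2
from plant import robot
def ray(n,px,p=None):
    p=p or robot.camera_params(n)
    K=np.array([[p['fx'],0,p['cx']],[0,p['fy'],p['cy']],[0,0,1]])
    u=cv2.undistortPoints(np.array(px,float).reshape(-1,1,2),K,p['D']).reshape(-1,2)
    R=np.array(p['R']);d=np.c_[u,np.ones(len(u))]@R
    return -R.T@p['t'],d
def onz(n,px,z,p=None):
    c,d=ray(n,px,p); z=np.broadcast_to(z,len(d))
    return c+d*((z-c[2])/d[:,2])[:,None]
def proj(p,X):
    K=np.array([[p['fx'],0,p['cx']],[0,p['fy'],p['cy']],[0,0,1]])
    return cv2.projectPoints(np.array(X,float).reshape(-1,3),cv2.Rodrigues(np.array(p['R']))[0],np.array(p['t']),K,p['D'])[0].reshape(-1,2)
E
python3 - <<'E'
import cv2
a=cv2.imread('pics/top0.png');cv2.imwrite('pics/topz.png',cv2.resize(a[165:305,235:400],None,fx=4.8,fy=4.2857,interpolation=3)[:600,:792])
a=cv2.imread('pics/side0.png');cv2.imwrite('pics/sidez.png',cv2.resize(a[165:365,210:450],None,fx=3,fy=3,interpolation=3)) 
from h import *
c=onz('top',[(242,184),(382,174),(393,285),(249,297)],12);print(c)
E
```

```text
[[ 751.08534936  224.21032628   12.        ]
 [ 784.17014388 -231.73393286   12.        ]
 [ 420.47741622 -258.58361576   12.        ]
 [ 383.69462532  193.52826602   12.        ]]
```

View pics/topz.png

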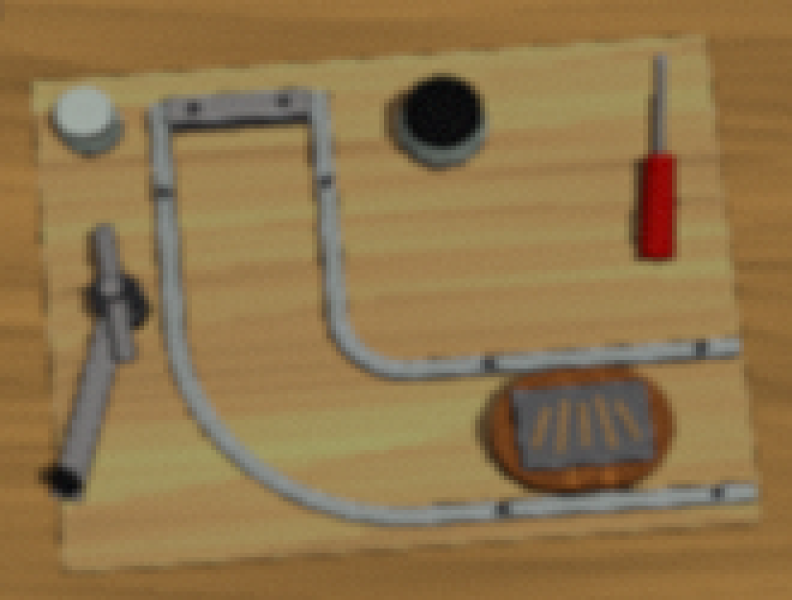

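View pics/sidez.png

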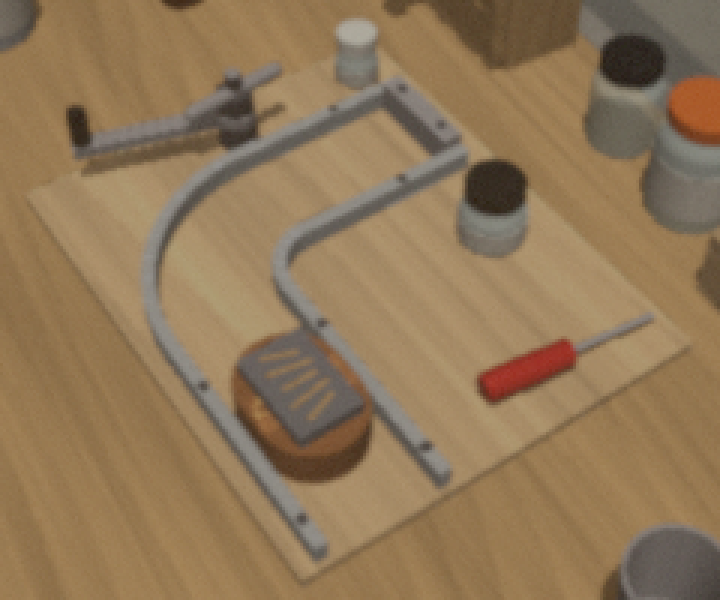

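The zoomed top view gives board corners (33,82), (703,37), (760,520) and (66,570). The grey block's corners are (512,388), (648,376), (656,452) and (524,472), the bar runs from (103,228) to (125,358), and the pin top is at (65,482). The side zoom gives three clear board corners: (28,195), (690,345) and (305,580).

```bash
cat >> h.py <<'E'
def fit(A,B):
    a,b=A.mean(0),B.mean(0);P=(A-a)[:,0]+1j*(A-a)[:,1];Q=(B-b)[:,0]+1j*(B-b)[:,1]
    th=np.angle((Q*P.conj()).sum());R=np.array([[np.cos(th),-np.sin(th)],[np.sin(th),np.cos(th)]])
    return th,R,b-R@a,(A-a)@R.T+b-B
E
python3 - <<'E'
from h import *
tz=lambda q:np.array(q)/[4.8,4.2857]+[235,165]-.4
sz=lambda q:np.array(q)/3+[210,165]-.33
W=onz('top',tz([(33,82),(703,37),(760,520),(66,570)]),12)[:,:2]
S=onz('side',sz([(28,195),(690,345),(305,580)]),12)[:,:2]
J=np.array([(200,230),(200,-230),(-175,-230),(-175,230.)])
for A,B in((J,W),(J[[3,1,2]],S),(np.r_[J,J[[3,1,2]]],np.r_[W,S])):
    th,R,t,r=fit(A,B);print(np.degrees(th),t,r.round(1).tolist())
inv=lambda p:(p[:,:2]-t)@R
b=onz('top',tz([(512,388),(648,376),(656,452),(524,472)]),64);print('block',inv(b).round(1),inv(b).mean(0))
b2=onz('side',sz([(240,368),(303,333),(365,405),(302,443)]),64);print('blockS',inv(b2).round(1),inv(b2).mean(0))
print('pin',inv(onz('top',tz([(65,480)]),90)),inv(onz('side',sz([(77,110)]),90)))
n=onz('top',tz([(103,228),(125,358)]),80);print('bar',inv(n),n[:,:2],'piv',R@[18,178]+t)
print('rail ends',inv(onz('top',tz([(740,347),(757,491),(160,105),(318,93)]),34)))
E
```

```text
4.518096822053892 [572.0693884  -17.37546858] [[1.3, 1.7], [2.8, -2.2], [-1.8, -2.1], [-2.3, 2.6]]
4.3591313745549805 [571.21424023 -21.23919525] [[-1.9, 3.1], [5.5, -1.6], [-3.6, -1.5]]
4.476742984345357 [571.63185796 -18.9875514 ] [[1.1, -0.0], [2.2, -4.0], [-2.4, -3.6], [-2.6, 1.1], [-1.9, 5.0], [6.3, 1.1], [-2.7, 0.4]]
block [[ -70.1  -70.7]
 [ -68.4 -158.8]
 [-123.8 -158.6]
 [-131.5  -73.1]] [ -98.45681272 -115.29195978]
blockS [[-131.6  -81.3]
 [ -75.2  -79.9]
 [ -73.8 -161.2]
 [-129.2 -163. ]] [-102.42445161 -121.35969255]
pin [[-117.34204047  216.81308614]] [[-115.18848722  216.5695026 ]]
bar [[ 65.28968125 183.2654851 ]
 [-31.22232402 174.88614044]] [[622.41766406 168.81495764]
 [526.85415231 152.92798807]] piv [575.68325337 159.87436795]
rail ends [[ -46.66645113 -223.86537001]
 [-153.44581453 -223.98395971]
 [ 167.72485473  144.04878214]
 [ 168.64529058   38.08721144]]
```

>>> {"name": "servo_tool", "arguments": {"series": [{"dx": -502, "dy": -637.5, "dz": 31, "wz": 70.3, "claw": 1}, {"dx": -502, "dy": -637.5, "dz": 31, "wz": 70.3, "claw": 1}, {"dx": -502, "dy": -637.5, "dz": 31, "wz": 70.3, "claw": 1}, {"dx": -502, "dy": -637.5, "dz": 31, "wz": 70.3, "claw": 1}, {"dx": -502, "dy": -637.5, "dz": 31, "wz": 70.3, "claw": 1}, {"dx": -502, "dy": -637.5, "dz": 31, "wz": 70.3, "claw": 1}, {"dx": -502, "dy": -637.5, "dz": 31, "wz": 70.3, "claw": 1}, {"dx": -502, "dy": -637.5, "dz": 31, "wz": 70.3, "claw": 1}, {"dx": -502, "dy": -637.5, "dz": 31, "wz": 70.3, "claw": 1}, {"dx": -502, "dy": -637.5, "dz": 31, "wz": 70.3, "claw": 1}, {"dx": -502, "dy": -637.5, "dz": 31, "wz": 70.3, "claw": 1}, {"dx": -502, "dy": -637.5, "dz": 31, "wz": 70.3, "claw": 1}]}}

```text
invalid input at $.series[0]: expected keys wx, wy, wz, dx, dy, dz, claw
```

>>> {"name": "servo_tool", "arguments": {"series": [{"dx": 0}, {"dx": 0}, {"dx": 0}]}}

```text
invalid input at $.series[0]: expected keys wx, wy, wz, dx, dy, dz, claw
```

```bash
python3 - <<'E'
from h import *
s=robot.sense();print(s['time'],s['tool_pos'],s['eef_rot'],s['contact_force'])
p=robot.camera_params('wrist');a=robot.camera('wrist');cv2.imwrite('pics/w1.png',a)
import pickle;pickle.dump(p,open('w1.pkl','wb'))
E
```

```text
0.1 [164.05263119 602.76532832 230.40464703] [[-9.64884333e-01  2.62674882e-01 -3.61395741e-04]
 [ 2.62675116e-01  9.64883825e-01 -9.93393442e-04]
 [ 8.77653992e-05 -1.05343944e-03 -9.99999441e-01]] [-0.09254805  0.31799962 -0.57562677]
```

View pics/w1.png

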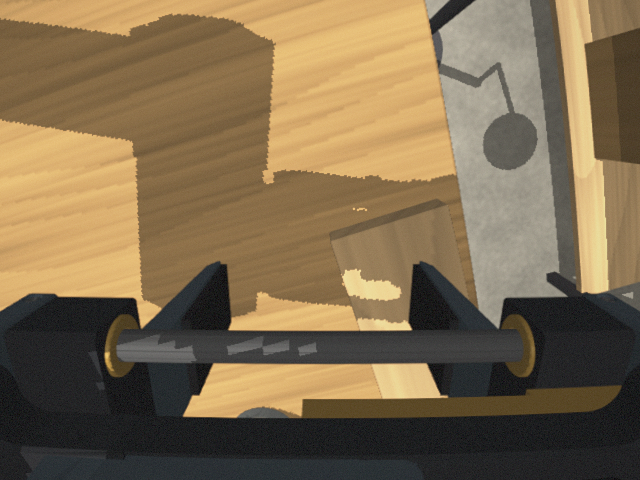

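Both moves were refused because every row needs all seven keys, so the wrist picture only shows bare bench from the start pose, with the fingers at about (215,290) and (425,290). I'll resend with complete rows.

>>> {"name": "servo_tool", "arguments": {"series": [{"dx": -502, "dy": -637.5, "dz": 31, "wx": 0, "wy": 0, "wz": 70.3, "claw": 1}, {"dx": -502, "dy": -637.5, "dz": 31, "wx": 0, "wy": 0, "wz": 70.3, "claw": 1}, {"dx": -502, "dy": -637.5, "dz": 31, "wx": 0, "wy": 0, "wz": 70.3, "claw": 1}, {"dx": -502, "dy": -637.5, "dz": 31, "wx": 0, "wy": 0, "wz": 70.3, "claw": 1}, {"dx": -502, "dy": -637.5, "dz": 31, "wx": 0, "wy": 0, "wz": 70.3, "claw": 1}, {"dx": -502, "dy": -637.5, "dz": 31, "wx": 0, "wy": 0, "wz": 70.3, "claw": 1}, {"dx": -502, "dy": -637.5, "dz": 31, "wx": 0, "wy": 0, "wz": 70.3, "claw": 1}, {"dx": -502, "dy": -637.5, "dz": 31, "wx": 0, "wy": 0, "wz": 70.3, "claw": 1}, {"dx": -502, "dy": -637.5, "dz": 31, "wx": 0, "wy": 0, "wz": 70.3, "claw": 1}, {"dx": -502, "dy": -637.5, "dz": 31, "wx": 0, "wy": 0, "wz": 70.3, "claw": 1}, {"dx": -502, "dy": -637.5, "dz": 31, "wx": 0, "wy": 0, "wz": 70.3, "claw": 1}, {"dx": -502, "dy": -637.5, "dz": 31, "wx": 0, "wy": 0, "wz": 70.3, "claw": 1}]}}

```text
time: 1.65
tool_pos: [457.3, -89.1, 202.2]
eef_rot: [[-0.077, 0.997, 0.0], [0.997, 0.077, 0.0], [0.0, 0.0, -1.0]]
contact_force: [0.8, 0.6, 0.2]
grip_width: 91.1
gripper_force: 0.0
```

>>> {"name": "servo_tool", "arguments": {"series": [{"dx": -25, "dy": 10, "dz": 0, "wx": 0, "wy": 0, "wz": 0, "claw": 1}, {"dx": -48, "dy": 20, "dz": 0, "wx": 0, "wy": 0, "wz": 0, "claw": 1}, {"dx": -48, "dy": 20, "dz": 0, "wx": 0, "wy": 0, "wz": 0, "claw": 1}, {"dx": -48, "dy": 20, "dz": 0, "wx": 0, "wy": 0, "wz": 0, "claw": 1}]}}

```text
time: 2.15
tool_pos: [480.0, -132.6, 202.1]
eef_rot: [[-0.078, 0.997, -0.001], [0.997, 0.078, 0.0], [0.0, -0.001, -1.0]]
contact_force: [-0.7, -0.2, 0.2]
grip_width: 91.4
gripper_force: 0.0
```

```bash
python3 - <<'E'
from h import *
s=robot.sense();print(s['time'],s['tool_pos'],s['eef_rot'],s['contact_force'])
p=robot.camera_params('wrist');a=robot.camera('wrist');cv2.imwrite('pics/w2.png',a)
import pickle;pickle.dump(p,open('w2.pkl','wb'))
E
```

```text
2.15 [ 480.02814505 -132.60729586  202.08866873] [[-7.79285465e-02  9.96958667e-01 -7.46559328e-04]
 [ 9.96958822e-01  7.79288903e-02  4.43022352e-04]
 [ 4.99853513e-04 -7.09764820e-04 -9.99999623e-01]] [-0.70363125 -0.15596165  0.24913489]
```

View pics/w2.png

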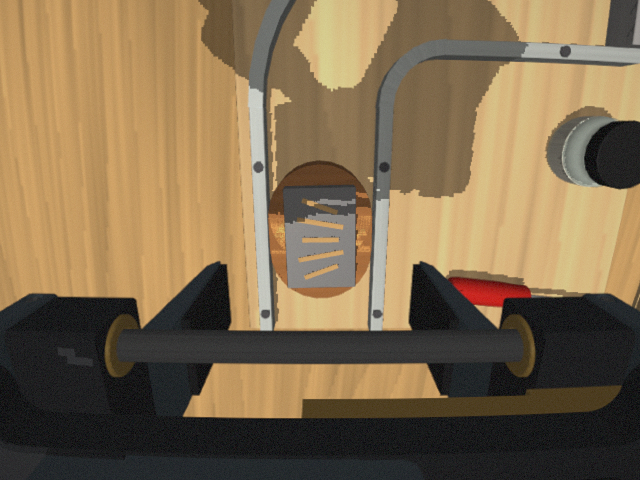

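The wrist view shows the grey block with corners at about (285,186), (354,185), (355,287) and (288,288), squarely in line. The rail screws are at (258,167), (265,314), (384,167) and (377,313).

```bash
python3 - <<'E'
from h import *
import pickle
p=pickle.load(open('w2.pkl','rb'))
b=onz('wrist',[(285,186),(354,185),(355,287),(288,288)],64,p);print(b.round(1),b.mean(0))
s=onz('wrist',[(258,167),(265,314),(384,167),(377,313)],34,p);print(s.round(1))
th=np.radians(4.47);R=np.array([[np.cos(th),-np.sin(th)],[np.sin(th),np.cos(th)]])
inv=lambda q:(q[:,:2]-[571.6,-18.5])@R
print(inv(b),inv(s))
E
```

```text
[[ 450.  -100.    64. ]
 [ 504.2  -95.    64. ]
 [ 514.1 -181.9   64. ]
 [ 457.  -187.3   64. ]] [ 481.32444065 -141.01972303   64.        ]
[[ 423.5  -90.2   34. ]
 [ 434.5 -230.3   34. ]
 [ 531.4  -81.7   34. ]
 [ 542.4 -220.8   34. ]]
[[-127.6146008   -71.76928074]
 [ -73.19741285  -70.969588  ]
 [ -70.02814145 -158.37963216]
 [-127.3590375  -159.32644626]] [[-153.2689216   -59.94402702]
 [-153.14427634 -200.47505279]
 [ -44.98878477  -59.92288914]
 [ -44.83376221 -199.36293115]]
```

>>> {"name": "servo_tool", "arguments": {"series": [{"dx": -8.5, "dy": 0.6, "dz": 40, "wx": 0, "wy": 0, "wz": 0, "claw": 1}, {"dx": -8.5, "dy": 0.6, "dz": 80, "wx": 0, "wy": 0, "wz": 0, "claw": 1}, {"dx": -8.5, "dy": 0.6, "dz": 110, "wx": 0, "wy": 0, "wz": 0, "claw": 1}, {"dx": -8.5, "dy": 0.6, "dz": 131, "wx": 0, "wy": 0, "wz": 0, "claw": 1}, {"dx": -8.5, "dy": 0.6, "dz": 131, "wx": 0, "wy": 0, "wz": 0, "claw": 1}, {"dx": -8.5, "dy": 0.6, "dz": 131, "wx": 0, "wy": 0, "wz": 0, "claw": -1}, {"dx": -8.5, "dy": 0.6, "dz": 131, "wx": 0, "wy": 0, "wz": 0, "claw": -1}, {"dx": -8.5, "dy": 0.6, "dz": 131, "wx": 0, "wy": 0, "wz": 0, "claw": -1}, {"dx": -8.5, "dy": 0.6, "dz": 131, "wx": 0, "wy": 0, "wz": 0, "claw": -1}, {"dx": -8.5, "dy": 0.6, "dz": 131, "wx": 0, "wy": 0, "wz": 0, "claw": -1}], "newtons": 15}}

```text
time: 3.45
tool_pos: [481.9, -141.6, 71.7]
eef_rot: [[-0.078, 0.997, 0.0], [0.997, 0.078, -0.0], [-0.0, 0.0, -1.0]]
contact_force: [-1.3, 1.3, 7.5]
grip_width: 57.9
gripper_force: 14.9
```

>>> {"name": "servo_tool", "arguments": {"series": [{"dx": 10, "dy": 0, "dz": 0, "wx": 0, "wy": 0, "wz": 0, "claw": -1}, {"dx": 32, "dy": 0, "dz": 0, "wx": 0, "wy": 0, "wz": 0, "claw": -1}, {"dx": 57, "dy": 0, "dz": 0, "wx": 0, "wy": 0, "wz": 0, "claw": -1}, {"dx": 82, "dy": 0, "dz": 0, "wx": 0, "wy": 0, "wz": 0, "claw": -1}, {"dx": 105.7, "dy": 0.1, "dz": 0, "wx": 0, "wy": 0, "wz": 2, "claw": -1}, {"dx": 119.6, "dy": 1.2, "dz": 0, "wx": 0, "wy": 0, "wz": 8, "claw": -1}, {"dx": 133.3, "dy": 4.5, "dz": 0, "wx": 0, "wy": 0, "wz": 16, "claw": -1}, {"dx": 146.4, "dy": 9.5, "dz": 0, "wx": 0, "wy": 0, "wz": 24, "claw": -1}, {"dx": 158.7, "dy": 16, "dz": 0, "wx": 0, "wy": 0, "wz": 32, "claw": -1}, {"dx": 169.5, "dy": 24.2, "dz": 0, "wx": 0, "wy": 0, "wz": 40, "claw": -1}, {"dx": 179.5, "dy": 33.9, "dz": 0, "wx": 0, "wy": 0, "wz": 48, "claw": -1}, {"dx": 179.5, "dy": 33.9, "dz": 0, "wx": 0, "wy": 0, "wz": 48, "claw": -1}]}}

```text
time: 4.95
tool_pos: [502.5, 40.8, 71.6]
eef_rot: [[0.688, 0.725, 0.002], [0.725, -0.688, 0.0], [0.001, 0.001, -1.0]]
contact_force: [1.5, 2.0, 6.9]
grip_width: 57.8
gripper_force: 15.0
```

```bash
cat >> h.py <<'E'
TH=np.radians(4.47);RJ=np.array([[np.cos(TH),-np.sin(TH)],[np.sin(TH),np.cos(TH)]]);OJ=np.array([572.5,-18.5])
def rel(js,zs=None):
    """jig xy(mm), yaw of tool y in jig(deg) -> dx,dy,wz from measured pose"""
    s=robot.sense();p=np.array(s['tool_pos']);E=np.array(s['eef_rot'])
    yaw=np.degrees(np.arctan2(E[1,1],E[0,1]))-4.47
    print('t',s['time'],'jig',((p[:2]-OJ)@RJ).round(1),'z',p[2].round(1),'yaw',yaw.round(2),'F',np.round(s['contact_force'],1),'w',s['grip_width'])
    for j in js:
        w=RJ@j[:2]+OJ-p[:2];print((w@E[:2,:2]).round(1),'wz',round(yaw-j[2],1))
E
python3 - <<'E'
from h import *
L=[]
for f in range(56,91,8): L.append((-100*np.cos(np.radians(f)),-10+100*np.sin(np.radians(f)),-f))
L+=[(0,90,-90),(25,90,-90),(50,90,-90),(70,90,-90),(82,90,-90),(90,90,-90)]
rel(L)
E
```

```text
t 4.95 jig [-65.2  64.6] z 71.6 yaw -47.98 F [1.5 2.  6.9] w 57.81732545405083
[12.5  0. ] wz 8.0
[26.1  2.9] wz 16.0
[39.2  7.7] wz 24.0
[51.6 14.3] wz 32.0
[62.8 22.5] wz 40.0
[65.5 24.8] wz 42.0
[84.  41.5] wz 42.0
[102.6  58.2] wz 42.0
[117.5  71.6] wz 42.0
[126.4  79.7] wz 42.0
[132.3  85. ] wz 42.0
```

>>> {"name": "servo_tool", "arguments": {"series": [{"dx": 12.5, "dy": 0, "dz": 0, "wx": 0, "wy": 0, "wz": 8, "claw": -1}, {"dx": 26.1, "dy": 2.9, "dz": 0, "wx": 0, "wy": 0, "wz": 16, "claw": -1}, {"dx": 39.2, "dy": 7.7, "dz": 0, "wx": 0, "wy": 0, "wz": 24, "claw": -1}, {"dx": 51.6, "dy": 14.3, "dz": 0, "wx": 0, "wy": 0, "wz": 32, "claw": -1}, {"dx": 62.8, "dy": 22.5, "dz": 0, "wx": 0, "wy": 0, "wz": 40, "claw": -1}, {"dx": 70, "dy": 29, "dz": 0, "wx": 0, "wy": 0, "wz": 42, "claw": -1}, {"dx": 84, "dy": 41.5, "dz": 0, "wx": 0, "wy": 0, "wz": 42, "claw": -1}, {"dx": 102.6, "dy": 58.2, "dz": 0, "wx": 0, "wy": 0, "wz": 42, "claw": -1}, {"dx": 117.5, "dy": 71.6, "dz": 0, "wx": 0, "wy": 0, "wz": 42, "claw": -1}, {"dx": 126.4, "dy": 79.7, "dz": 0, "wx": 0, "wy": 0, "wz": 42, "claw": -1}, {"dx": 130, "dy": 82.9, "dz": 0, "wx": 0, "wy": 0, "wz": 42, "claw": -1}, {"dx": 130, "dy": 82.9, "dz": 0, "wx": 0, "wy": 0, "wz": 42, "claw": -1}]}}

```text
time: 6.45
tool_pos: [651.5, 77.1, 71.4]
eef_rot: [[0.997, 0.08, 0.001], [0.08, -0.997, 0.0], [0.001, 0.0, -1.0]]
contact_force: [2.4, 0.6, 2.9]
grip_width: 57.8
gripper_force: 15.0
```

>>> {"name": "servo_tool", "arguments": {"series": [{"dx": 2, "dy": 0, "dz": 0, "wx": 0, "wy": 0, "wz": 0, "claw": -1}, {"dx": 4, "dy": 0, "dz": 0, "wx": 0, "wy": 0, "wz": 0, "claw": -1}, {"dx": 6, "dy": 0, "dz": 0, "wx": 0, "wy": 0, "wz": 0, "claw": -1}, {"dx": 6, "dy": 0, "dz": 0, "wx": 0, "wy": 0, "wz": 0, "claw": -1}]}}

```text
time: 6.95
tool_pos: [655.6, 77.4, 71.1]
eef_rot: [[0.997, 0.079, -0.003], [0.079, -0.997, -0.0], [-0.003, -0.0, -1.0]]
contact_force: [-7.0, -1.0, 7.6]
grip_width: 57.7
gripper_force: 15.0
```

>>> {"name": "servo_tool", "arguments": {"series": [{"dx": 4, "dy": 0, "dz": 0, "wx": 0, "wy": 0, "wz": 0, "claw": 1}, {"dx": 4, "dy": 0, "dz": 0, "wx": 0, "wy": 0, "wz": 0, "claw": 1}, {"dx": 4, "dy": 0, "dz": 0, "wx": 0, "wy": 0, "wz": 0, "claw": 1}, {"dx": 4, "dy": 0, "dz": -30, "wx": 0, "wy": 0, "wz": 0, "claw": 1}, {"dx": 4, "dy": 0, "dz": -65, "wx": 0, "wy": 0, "wz": 0, "claw": 1}, {"dx": -45, "dy": -30, "dz": -65, "wx": 0, "wy": 0, "wz": 8, "claw": 1}, {"dx": -95, "dy": -60, "dz": -65, "wx": 0, "wy": 0, "wz": 16, "claw": 1}, {"dx": -145, "dy": -91, "dz": -65, "wx": 0, "wy": 0, "wz": 16, "claw": 1}, {"dx": -195, "dy": -121, "dz": -65, "wx": 0, "wy": 0, "wz": 16, "claw": 1}, {"dx": -206.8, "dy": -127.2, "dz": -65, "wx": 0, "wy": 0, "wz": 16, "claw": 1}, {"dx": -206.8, "dy": -127.2, "dz": -65, "wx": 0, "wy": 0, "wz": 16, "claw": 1}, {"dx": -206.8, "dy": -127.2, "dz": -65, "wx": 0, "wy": 0, "wz": 16, "claw": 1}]}}

```text
time: 8.45
tool_pos: [442.6, 188.1, 136.4]
eef_rot: [[0.98, -0.2, 0.001], [-0.2, -0.98, 0.0], [0.001, -0.0, -1.0]]
contact_force: [0.5, 0.5, -0.8]
grip_width: 91.0
gripper_force: 0.0
```

```bash
python3 - <<'E'
from h import *
rel([(-116.5,216.7,-106)])
a=robot.camera('top');b=robot.camera('side')
cv2.imwrite('pics/c3.png',np.vstack([cv2.resize(a[165:305,235:400],(700,300),interpolation=3),cv2.resize(b[165:290,160:450],(700,300),interpolation=3)]))
E
```

```text
t 8.45 jig [-113.4  216.1] z 136.4 yaw -106.03 F [ 0.5  0.5 -0.8] w 91.00387619492923
[-3.2  0.3] wz -0.0
```

View pics/c3.png

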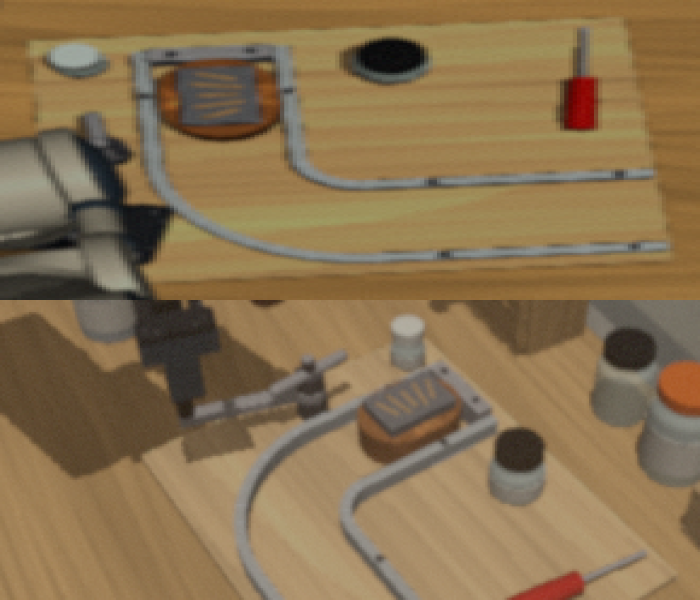

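The carrier sits against the end stop (top crop near (220,95)), and the gripper is over the stop pin (side crop near (187,408)). I'll go down and grip the pin.

>>> {"name": "servo_tool", "arguments": {"series": [{"dx": -3.2, "dy": 0.3, "dz": 25, "wx": 0, "wy": 0, "wz": 0, "claw": 1}, {"dx": -3.2, "dy": 0.3, "dz": 50.4, "wx": 0, "wy": 0, "wz": 0, "claw": 1}, {"dx": -3.2, "dy": 0.3, "dz": 50.4, "wx": 0, "wy": 0, "wz": 0, "claw": -1}, {"dx": -3.2, "dy": 0.3, "dz": 50.4, "wx": 0, "wy": 0, "wz": 0, "claw": -1}, {"dx": -3.2, "dy": 0.3, "dz": 50.4, "wx": 0, "wy": 0, "wz": 0, "claw": -1}, {"dx": -3.2, "dy": 0.3, "dz": 50.4, "wx": 0, "wy": 0, "wz": 0, "claw": -1}, {"dx": -3.2, "dy": 0.3, "dz": 50.4, "wx": 0, "wy": 0, "wz": 0, "claw": -1}, {"dx": -3.2, "dy": 0.3, "dz": 50.4, "wx": 0, "wy": 0, "wz": 0, "claw": -1}], "newtons": 10}}

```text
time: 9.55
tool_pos: [438.0, 188.7, 86.0]
eef_rot: [[0.98, -0.2, 0.0], [-0.2, -0.98, 0.0], [0.0, -0.0, -1.0]]
contact_force: [-0.7, 0.6, 0.0]
grip_width: 34.0
gripper_force: 0.0
```

```bash
python3 - <<'E'
from h import *
rel([(18-140*np.sin(a),178-140*np.cos(a),-np.degrees(a)) for a in np.radians(np.arange(106,-1,-9.6))])
E
```

```text
t 9.55 jig [-117.9  217. ] z 86.0 yaw -105.99 F [-0.7  0.6  0. ] w 33.98735125711695
[1.4 0.1] wz 0.0
[ 3.4 23.4] wz -9.6
[ 9.2 46.1] wz -19.2
[18.7 67.5] wz -28.8
[31.7 87. ] wz -38.4
[ 47.7 104.1] wz -48.0
[ 66.4 118.3] wz -57.6
[ 87.2 129.1] wz -67.2
[109.5 136.4] wz -76.8
[132.6 139.8] wz -86.4
[156.1 139.3] wz -96.0
[179.1 134.9] wz -105.6
```

>>> {"name": "servo_tool", "arguments": {"series": [{"dx": 0.5, "dy": 0, "dz": 0, "wx": 0, "wy": 0, "wz": 0, "claw": -1}, {"dx": 1, "dy": 0, "dz": 0, "wx": 0, "wy": 0, "wz": 0, "claw": -1}, {"dx": 1, "dy": 0, "dz": 0, "wx": 0, "wy": 0, "wz": 0, "claw": -1}, {"dx": 1.9, "dy": 11.8, "dz": 0, "wx": 0, "wy": 0, "wz": -4.8, "claw": -1}, {"dx": 3.4, "dy": 23.4, "dz": 0, "wx": 0, "wy": 0, "wz": -9.6, "claw": -1}, {"dx": 9.2, "dy": 46.1, "dz": 0, "wx": 0, "wy": 0, "wz": -19.2, "claw": -1}, {"dx": 18.7, "dy": 67.5, "dz": 0, "wx": 0, "wy": 0, "wz": -28.8, "claw": -1}, {"dx": 31.7, "dy": 87, "dz": 0, "wx": 0, "wy": 0, "wz": -38.4, "claw": -1}, {"dx": 47.7, "dy": 104.1, "dz": 0, "wx": 0, "wy": 0, "wz": -48, "claw": -1}, {"dx": 66.4, "dy": 118.3, "dz": 0, "wx": 0, "wy": 0, "wz": -57.6, "claw": -1}, {"dx": 66.4, "dy": 118.3, "dz": 0, "wx": 0, "wy": 0, "wz": -57.6, "claw": -1}]}}

```text
time: 10.92
tool_pos: [480.8, 58.6, 85.9]
eef_rot: [[0.694, 0.72, 0.002], [0.72, -0.694, -0.0], [0.001, 0.001, -1.0]]
contact_force: [3.0, 1.9, 1.5]
grip_width: 17.5
gripper_force: 10.0
```

```bash
python3 - <<'E'
from h import *
rel([(18-140*np.sin(a),178-140*np.cos(a),-np.degrees(a)) for a in np.radians([38.8,29.2,19.6,10,4,0])])
E
```

```text
t 10.925 jig [-85.4  84.1] z 85.9 yaw -48.44 F [3.  1.9 1.5] w 17.52124774559448
[ 1.7 21.8] wz -9.6
[ 7.5 44.4] wz -19.2
[17.1 65.8] wz -28.8
[30.  85.3] wz -38.4
[39.7 96.3] wz -44.4
[ 46.8 103.1] wz -48.4
```

>>> {"name": "servo_tool", "arguments": {"series": [{"dx": 1.7, "dy": 21.8, "dz": 0, "wx": 0, "wy": 0, "wz": -9.6, "claw": -1}, {"dx": 7.5, "dy": 44.4, "dz": 0, "wx": 0, "wy": 0, "wz": -19.2, "claw": -1}, {"dx": 17.1, "dy": 65.8, "dz": 0, "wx": 0, "wy": 0, "wz": -28.8, "claw": -1}, {"dx": 30, "dy": 85.3, "dz": 0, "wx": 0, "wy": 0, "wz": -38.4, "claw": -1}, {"dx": 39.7, "dy": 96.3, "dz": 0, "wx": 0, "wy": 0, "wz": -44.4, "claw": -1}, {"dx": 46.8, "dy": 103.1, "dz": 0, "wx": 0, "wy": 0, "wz": -48.4, "claw": -1}, {"dx": 48.3, "dy": 104.4, "dz": 0, "wx": 0, "wy": 0, "wz": -48.4, "claw": -1}, {"dx": 48.3, "dy": 104.4, "dz": 0, "wx": 0, "wy": 0, "wz": -48.4, "claw": -1}]}}

```text
time: 11.92
tool_pos: [587.3, 21.8, 85.9]
eef_rot: [[-0.075, 0.997, -0.001], [0.997, 0.075, -0.001], [-0.001, -0.001, -1.0]]
contact_force: [-1.6, -7.9, 3.5]
grip_width: 17.4
gripper_force: 10.0
```

```bash
python3 - <<'E'
from h import *
rel([(18,178,95)])
E
```

```text
t 11.925 jig [17.9 39. ] z 85.9 yaw -0.18 F [-1.6 -7.9  3.5] w 17.386754556017983
[139.   -0.3] wz -95.2
```

>>> {"name": "servo_tool", "arguments": {"series": [{"dx": -1, "dy": 2, "dz": 0, "wx": 0, "wy": 0, "wz": 0, "claw": -1}, {"dx": -1, "dy": 4, "dz": 0, "wx": 0, "wy": 0, "wz": 0, "claw": -1}, {"dx": -1, "dy": 4, "dz": 0, "wx": 0, "wy": 0, "wz": 0, "claw": -1}]}}

```text
time: 12.3
tool_pos: [587.7, 21.7, 85.2]
eef_rot: [[-0.075, 0.997, -0.008], [0.997, 0.075, -0.0], [0.0, -0.008, -1.0]]
contact_force: [-18.2, -4.0, 14.2]
grip_width: 17.6
gripper_force: 10.0
```

>>> {"name": "servo_tool", "arguments": {"series": [{"dx": 0, "dy": -4, "dz": 0, "wx": 0, "wy": 0, "wz": 0, "claw": 1}, {"dx": 0, "dy": -4, "dz": 0, "wx": 0, "wy": 0, "wz": 0, "claw": 1}, {"dx": 0, "dy": -4, "dz": 0, "wx": 0, "wy": 0, "wz": 0, "claw": 1}, {"dx": 0, "dy": -5, "dz": -30, "wx": 0, "wy": 0, "wz": 0, "claw": 1}, {"dx": 0, "dy": -5, "dz": -65, "wx": 0, "wy": 0, "wz": -10, "claw": 1}, {"dx": 20, "dy": -5, "dz": -65, "wx": 0, "wy": 0, "wz": -20, "claw": 1}, {"dx": 40, "dy": -5, "dz": -65, "wx": 0, "wy": 0, "wz": -30, "claw": 1}, {"dx": 60, "dy": -5, "dz": -65, "wx": 0, "wy": 0, "wz": -40, "claw": 1}, {"dx": 80, "dy": -5, "dz": -65, "wx": 0, "wy": 0, "wz": -50, "claw": 1}, {"dx": 80, "dy": -5, "dz": -65, "wx": 0, "wy": 0, "wz": -60, "claw": 1}, {"dx": 80, "dy": -5, "dz": -65, "wx": 0, "wy": 0, "wz": -70, "claw": 1}, {"dx": 80, "dy": -5, "dz": -65, "wx": 0, "wy": 0, "wz": -70, "claw": 1}]}}

```text
time: 13.8
tool_pos: [581.0, 100.7, 150.8]
eef_rot: [[-0.963, 0.269, 0.0], [0.269, 0.963, 0.0], [-0.0, 0.0, -1.0]]
contact_force: [0.2, 0.0, -1.0]
grip_width: 91.6
gripper_force: 0.0
```

```bash
python3 - <<'E'
from h import *
rel([(18,178,95)])
p=robot.camera_params('wrist');cv2.imwrite('pics/w4.png',robot.camera('wrist'))
import pickle;pickle.dump(p,open('w4.pkl','wb'))
E
```

```text
t 13.8 jig [ 17.8 118.1] z 150.8 yaw 69.93 F [ 0.2  0.  -1. ] w 91.5731227816052
[20.3 56.3] wz -25.1
```

View pics/w4.png

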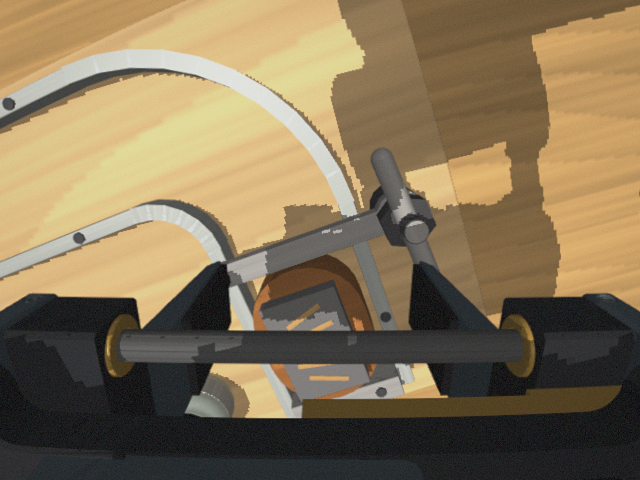

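The arm lies shut behind the carrier, running from (235,265) to (390,218). The stud top is at about (415,232), with the bar running from (381,155) to about (428,262).

```bash
python3 - <<'E'
from h import *
import pickle
p=pickle.load(open('w4.pkl','rb'))
inv=lambda q:(q[:,:2]-OJ)@RJ
print('stud',inv(onz('wrist',[(415,232),(403,232),(428,232)],94,p)))
b=inv(onz('wrist',[(381,157),(427,260),(371,160),(391,153)],73,p));print('bar',b);d=b[0]-b[1];print(np.degrees(np.arctan2(d[1],d[0])))
g=cv2.imread('pics/w4.png');cv2.imwrite('pics/w4z.png',cv2.resize(g[130:290,330:470],None,fx=3.7,fy=3.7,interpolation=3))
E
```

```text
stud [[ 17.43943359 177.67880585]
 [ 14.98885236 170.9623631 ]
 [ 20.10269877 184.97938227]]
bar [[-28.35908184 174.45327822]
 [ 46.4670606  183.19646296]
 [-28.71622242 168.09854688]
 [-28.58342525 180.97276736]]
-173.3354008575852
```

View pics/w4z.png

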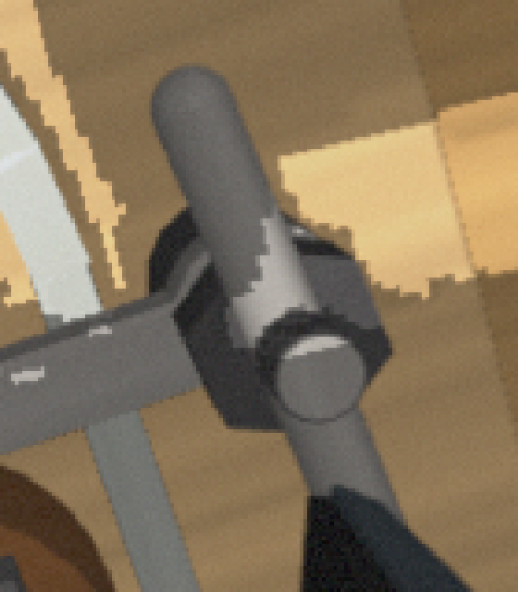

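```bash
python3 - <<'E'
from h import *
rel([(-14.8,174.6,96)])
E
```

```text
t 13.85 jig [ 17.8 118.1] z 150.9 yaw 69.75 F [-0.1  0.5  0.1] w 90.98725167355951
[50.1 41.8] wz -26.3
```

>>> {"name": "servo_tool", "arguments": {"series": [{"dx": 25, "dy": 21, "dz": 0, "wx": 0, "wy": 0, "wz": -9, "claw": 1}, {"dx": 50, "dy": 41.8, "dz": 0, "wx": 0, "wy": 0, "wz": -18, "claw": 1}, {"dx": 50.1, "dy": 41.8, "dz": 10, "wx": 0, "wy": 0, "wz": -26.3, "claw": 0.3}, {"dx": 50.1, "dy": 41.8, "dz": 40, "wx": 0, "wy": 0, "wz": -26.3, "claw": 0.3}, {"dx": 50.1, "dy": 41.8, "dz": 71, "wx": 0, "wy": 0, "wz": -26.3, "claw": 0}, {"dx": 50.1, "dy": 41.8, "dz": 71, "wx": 0, "wy": 0, "wz": -26.3, "claw": -1}, {"dx": 50.1, "dy": 41.8, "dz": 71, "wx": 0, "wy": 0, "wz": -26.3, "claw": -1}, {"dx": 50.1, "dy": 41.8, "dz": 71, "wx": 0, "wy": 0, "wz": -26.3, "claw": -1}, {"dx": 50.1, "dy": 41.8, "dz": 71, "wx": 0, "wy": 0, "wz": -26.3, "claw": -1}, {"dx": 50.1, "dy": 41.8, "dz": 71, "wx": 0, "wy": 0, "wz": -26.3, "claw": -1}, {"dx": 50.1, "dy": 41.8, "dz": 71, "wx": 0, "wy": 0, "wz": -26.3, "claw": -1}], "newtons": 15}}

```text
time: 15.22
tool_pos: [543.8, 154.7, 80.3]
eef_rot: [[-0.982, -0.187, 0.0], [-0.187, 0.982, 0.001], [-0.0, 0.001, -1.0]]
contact_force: [-1.6, 4.4, 4.7]
grip_width: 13.6
gripper_force: 15.3
```

```bash
python3 - <<'E'
from h import *
a=np.radians(186-np.r_[0:97:9.6,100])
rel([(18+33*np.cos(x),178+33*np.sin(x),np.degrees(x)-90) for x in a])
E
```

```text
t 15.225 jig [-15.1 174.9] z 80.3 yaw 96.3 F [-1.6  4.4  4.7] w 13.62756302390014
[-0.3 -0.4] wz 0.3
[-0.7  5.1] wz 9.9
[-2.1 10.4] wz 19.5
[-4.4 15.5] wz 29.1
[-7.5 20.1] wz 38.7
[-11.3  24.1] wz 48.3
[-15.7  27.4] wz 57.9
[-20.6  29.9] wz 67.5
[-25.9  31.6] wz 77.1
[-31.4  32.4] wz 86.7
[-36.9  32.2] wz 96.3
[-39.2  31.9] wz 100.3
```

>>> {"name": "servo_tool", "arguments": {"series": [{"dx": -0.7, "dy": 5.1, "dz": 0.2, "wx": 0, "wy": 0, "wz": 9.9, "claw": -1}, {"dx": -2.1, "dy": 10.4, "dz": 0.4, "wx": 0, "wy": 0, "wz": 19.5, "claw": -1}, {"dx": -4.4, "dy": 15.5, "dz": 0.6, "wx": 0, "wy": 0, "wz": 29.1, "claw": -1}, {"dx": -7.5, "dy": 20.1, "dz": 0.8, "wx": 0, "wy": 0, "wz": 38.7, "claw": -1}, {"dx": -11.3, "dy": 24.1, "dz": 1.1, "wx": 0, "wy": 0, "wz": 48.3, "claw": -1}, {"dx": -15.7, "dy": 27.4, "dz": 1.3, "wx": 0, "wy": 0, "wz": 57.9, "claw": -1}, {"dx": -20.6, "dy": 29.9, "dz": 1.5, "wx": 0, "wy": 0, "wz": 67.5, "claw": -1}, {"dx": -25.9, "dy": 31.6, "dz": 1.7, "wx": 0, "wy": 0, "wz": 77.1, "claw": -1}, {"dx": -31.4, "dy": 32.4, "dz": 1.9, "wx": 0, "wy": 0, "wz": 86.7, "claw": -1}, {"dx": -36.9, "dy": 32.2, "dz": 2.1, "wx": 0, "wy": 0, "wz": 96.3, "claw": -1}, {"dx": -36.9, "dy": 32.2, "dz": 2.1, "wx": 0, "wy": 0, "wz": 96.3, "claw": -1}]}}

```text
time: 16.6
tool_pos: [573.7, 194.2, 78.2]
eef_rot: [[-0.075, 0.997, -0.001], [0.997, 0.075, 0.002], [0.002, -0.0, -1.0]]
contact_force: [-6.1, 13.3, 6.4]
grip_width: 13.5
gripper_force: 16.1
```

```bash
python3 - <<'E'
from h import *
a=np.radians([90,86])
rel([(18+33*np.cos(x),178+33*np.sin(x),np.degrees(x)-90) for x in a])
print(robot.sense()['moment'])
E
```

```text
t 16.6 jig [ 17.8 211.9] z 78.2 yaw -0.18 F [-6.1 13.3  6.4] w 13.51249363572222
[-0.9  0.2] wz -0.2
[-1.   2.5] wz 3.8
[ 2.14850118  1.01611182 -0.05479296]
```

>>> {"name": "servo_tool", "arguments": {"series": [{"dx": -0.5, "dy": 1, "dz": 0, "wx": 0, "wy": 0, "wz": 1, "claw": -1}, {"dx": -0.5, "dy": 2, "dz": 0, "wx": 0, "wy": 0, "wz": 2, "claw": -1}, {"dx": -0.5, "dy": 2, "dz": 0, "wx": 0, "wy": 0, "wz": 2, "claw": -1}, {"dx": -0.5, "dy": 2, "dz": 0, "wx": 0, "wy": 0, "wz": 2, "claw": -1}]}}

```text
time: 17.1
tool_pos: [574.2, 194.0, 78.0]
eef_rot: [[-0.043, 0.999, -0.003], [0.999, 0.043, 0.002], [0.002, -0.003, -1.0]]
contact_force: [-12.5, 16.3, 10.2]
grip_width: 13.9
gripper_force: 17.8
```

Position gain is small against rising force, so the nut is on its stop. I'll release, lift and look.

>>> {"name": "servo_tool", "arguments": {"series": [{"dx": -0.5, "dy": 0, "dz": 0, "wx": 0, "wy": 0, "wz": 1, "claw": 0}, {"dx": -0.5, "dy": 0, "dz": 0, "wx": 0, "wy": 0, "wz": 1, "claw": 0}, {"dx": -0.5, "dy": 0, "dz": 0, "wx": 0, "wy": 0, "wz": 1, "claw": 0}, {"dx": -0.5, "dy": 0, "dz": -30, "wx": 0, "wy": 0, "wz": 1, "claw": 0}, {"dx": 0, "dy": 0, "dz": -80, "wx": 0, "wy": 0, "wz": 1, "claw": 0}, {"dx": 0, "dy": -50, "dz": -130, "wx": 0, "wy": 0, "wz": 1, "claw": 0}, {"dx": 0, "dy": -110, "dz": -150, "wx": 0, "wy": 0, "wz": 1, "claw": 0}, {"dx": 0, "dy": -170, "dz": -150, "wx": 0, "wy": 0, "wz": 1, "claw": 0}, {"dx": 0, "dy": -170, "dz": -150, "wx": 0, "wy": 0, "wz": 1, "claw": 0}]}}

```text
time: 18.23
tool_pos: [402.3, 184.5, 228.1]
eef_rot: [[-0.027, 1.0, -0.001], [1.0, 0.027, -0.0], [-0.0, -0.001, -1.0]]
contact_force: [0.9, -0.6, 0.5]
grip_width: 45.3
gripper_force: 0.0
```

```bash
python3 - <<'E'
from h import *
a=robot.camera('top');b=robot.camera('side')
cv2.imwrite('pics/c5.png',np.vstack([cv2.resize(a[175:265,235:345],(700,300),interpolation=3),cv2.resize(b[165:265,210:390],(700,300),interpolation=3)]))
E
```

```text
(no output)
```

View pics/c5.png

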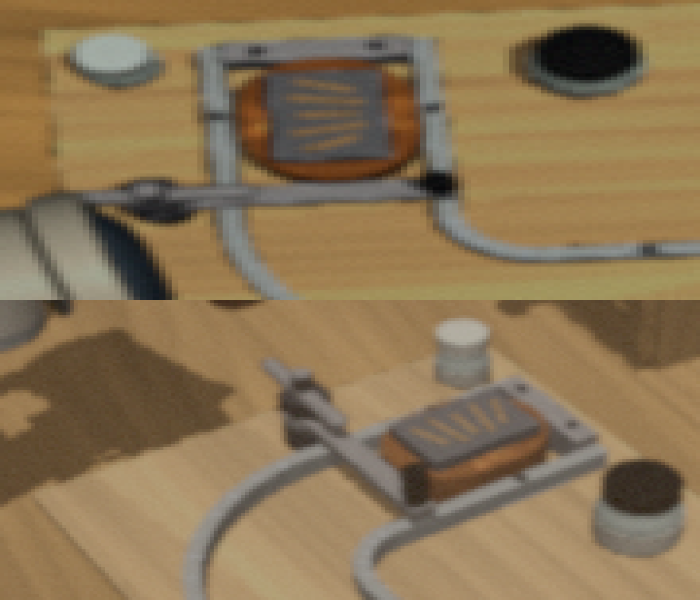

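The carrier is home at about (325,115) in the top crop. The arm is shut behind it with the pin at (438,185), and the T-bar lies in line with the arm, parallel to jig y. I'll hand in.

```bash
python3 -c "
from plant import robot
print(robot.finish_job())"
```

```text
the job is handed in; nothing more can be done
None
```

I handed the job in at about 18 s on the clock: the last pictures show the carrier home against the end stop, the stop arm shut behind it and the T-bar parallel to the jig's y axis. The nut came up against its hard stop, the jars and tools were never touched, and no verdict came back.

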